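Clamp a moulded casting in the crank vise

TASK

Stand the small moulded cast-stone block on the bed of the vise between the jaws, moulding up, its broad faces towards the jaws and about midway along them. Then take the crank by its spinning grip and wind it clockwise until the padded jaws hold the block firmly and squarely; the cast stone is brittle, so stop when the crank has clearly stiffened, do not crush it, and let go. Leave the other things on the bench where they are.

Things in the scene. Friction and masses are not known exactly. Their poses are not given: they have to be found in the camera images.
- vise: Grey machine vise on a 150 wide, 70 high timber plinth. Origin: bench level on its long centre line; x along the screw, from the crank end to the far jaw; z up. Bed 94 wide, top at z = 125, x = -85 to 165, a 34 wide channel down its middle. Jaws y = -55 to 55, tops at z = 176. The far jaw is fixed; its padded face looks to -x, set anywhere from x = 85 to 95, not tracked.
- front_jaw: The sliding jaw, on the crank's side. Origin: foot of its rubber-padded face, which looks to the far jaw (+x), on the centre line at bed height; axes as the vise's. The screw drives it along +x (closing) by 3.0 mm per radian of crank, 18.8 mm per turn. The jaws start 71 to 96 apart.
- screw_end (a point): The crank's pivot, fixed to the vise: on the screw axis (along vise x, at y = 0, z = 110) where the crank's arm turns, x = -114. Turning the crank freely takes 5 to 6.5 N of push at the grip. Once the pads bite, it climbs by about 11 N per radian: 9 to 13 N is a good clamping, which stays when the crank is let go; beyond about 16 N the casting is crushed.
- crank (a joint): Angle of the vise's crank, rad, over several turns: 0, 6.28.. with the arm straight up. It grows, and the jaws close, as the crank is wound clockwise seen from the crank end (the robot's side): from straight up the grip goes to the vise's -y side. 3 to 8 at the start.
- crank_grip (a point): Where to hold the crank: middle of its black round grip, 26 thick, 85 long, parallel to the screw, standing out from the arm towards the robot and spinning freely on its pin. On the grip's axis, 75 mm from the screw axis, 52 out from the arm's outer face (vise x = -172); axes turn with the grip. Pinched from above it can go all the way round, lowest 35 over the bench.
- casting: The block to clamp: off-white cast stone, 46 thick (x), 64 long (y), 79 high, origin at the centre of its underside, z up. The broad faces, flat from the foot to 50 up, go to the jaws; above is a moulding along y: inset step, round bead, flat fillet on top. The end faces are flat over the whole height, 64 apart. 0.3 to 0.6 kg.
- offcut: Bystander: plain off-white slab without moulding, 95 x 70 x 40 high, lying flat; origin at the centre of its underside.
- spray: Bystander: grey bottle, 72 across, 190 high; origin at the centre of its underside.
- tub: Bystander: white open tub, 110 across, 90 high; origin at the centre of its underside.

How it is judged:
On the way, in this order (a step that is already met when the one before it is completed fails the run):
1. the casting stands on the vise bed between the jaws, let go of (z of casting in the frame of vise between 0.12 and 0.13 m and angle between casting's own z axis and vertical below 0.1 rad and x of casting in the frame of vise between 0.02 and 0.08 m and contact force between the fingers and casting below 0.3 N), for 0.2 s.
2. the crank has been wound until the sliding jaw presses on the casting (contact force between front_jaw and casting above 50 N), for 0.2 s.
At the end, for the whole second after the job is handed in: The casting stands upright on the vise bed (foot within 5 mm of the bed, within 0.08 rad of upright and of square to the jaws), within 20 mm of the middle of the jaws, at rest and held by the sliding jaw with more than 50 N, the crank let go (contact force between front_jaw and casting above 50 N and z of casting in the frame of vise between 0.12 and 0.13 m and y of casting in the frame of vise between -0.02 and 0.02 m and angle between casting's own z axis and vertical below 0.08 rad and angle between the y axis of casting and the y axis of vise, either way round below 0.08 rad and linear speed of casting below 0.01 m/s); the robot touches nothing.
It fails at once if the casting is crushed or knocked: more than 280 N between it and the vise (contact force between casting and vise above 280 N).
It fails at once if the offcut is moved more than 30 mm (distance of offcut from where it was at the start of the episode above 0.03 m).
It fails at once if the bottle is moved more than 30 mm (distance of spray from where it was at the start of the episode above 0.03 m).
It fails at once if the tub is moved more than 30 mm (distance of tub from where it was at the start of the episode above 0.03 m).
It also fails if it takes over 72 s, if anything falls off the work surface, if the arm or the gripper's body presses on something with over 40 N, if the wrist force passes 120 N, or if a joint passes its speed limit or range.

ROBOT

A 7-joint arm with a two-finger parallel gripper is mounted at the origin on the work surface. World frame = base frame: x ahead of the robot, y to its left, z up, the work surface at z = 0. Lengths are in m, angles in rad, forces in N, time in s.
With the tool pointing down it reaches from about 0.4 to 0.85 m from the base axis. Payload 10.4 kg.
Tool frame: the origin (TCP) lies on the centre line of the jaws, within the pads' length; the fingertips stand 14 mm ahead of it and the grasp point (between the pads) lies 5 mm behind it (manip.tip_reach is the distance from the TCP to the fingertips, in m); z points along the fingers, y is the line along which they close (so a half turn about z gives the same grasp; the last joint's range is limited). The gripper opens to 85 mm and grips with 20 to 120 N. Pads are 22 mm wide; open, the fingers measure 114 mm over their backs; the gripper's body (76 mm by 85 mm) begins 54 mm behind the grasp point. The pads swing forward as they close: fully open they stand 13 mm farther back than shut.
Start: joints at [1.081, 0.332, -0.065, 1.46, 0.022, 1.35, -0.088], TCP at [0.281, -0.558, 0.245] pointing down, gripper open.
Joint ranges: [-2.6, 2.6], [-0.5, 2.12], [-1.47, 1.34], [0.16, 2.42], [-1.27, 4.41], [0.06, 2.06], [-2.6, 2.6]. Speed limits (rad/s): [2.22, 2.22, 2.79, 2.79, 3.14, 3.14, 3.14].

INTERFACE

Orientations are given as a unit quaternion [x, y, z, w].
In Python, from workcell import manip gives the robot as it stands.
- The arm moves only by the shell command python3 -m pendant 'ROWS' [FORCE]. ROWS is JSON, a list of rows, each a list of 7 numbers: the shift along the tool's x, y, z in units of 50 mm (1.0 is 50 mm), then the turn, a rotation vector about the tool's x, y, z in units of 8 degrees (1.0 is 8 degrees), then the opening, from -1 (shut) to 1 (fully open), so that 0 is half open. In form: [[dx, dy, dz, ax, ay, az, jaw], ...]. A call has exactly 10 rows; each row is the pose to reach, as a shift and turn from the pose commanded when the call began, along the tool's axes at that moment; what a row does not reach only later rows make up. A row lasts 1/8 s, in which the tool goes at most 62.5 mm and 10.7 degrees, less where a joint would pass 70% of its speed; a pose out of reach is approached as far as the arm can. A call with a gripper value outside its range is refused whole. The fingers move at their own pace and stop on an object; FORCE is the grip in N (left out, the last holds). Time passes only in rows, so rows that repeat a pose let the fingers close, or fill a call up. It gives the time, the measured TCP pose, the force, the opening and the grip force at its end, in the units of the state.
- manip.get_obs(): the state, without advancing time (a new reading comes with each control period).
- manip.camera(name): name is "scene" or "top"; returns (picture, depth): 384x512x3 uint8, red, green, blue; 384x512 float32, m along the optical axis (not along the pixel's ray), 0 where there is no reading.
- manip.get_calibration(name): a dict with "fx", "fy", "cx", "cy" (pixels), "D" ([k1, k2, p1, p2, k3] as OpenCV has them; the pictures are not rectified), "xyz" and "orientation" of the camera in the world. Camera axes: x right, y up, looking along -z (the intrinsics and any distortion apply to the point x, -y, -z); pixel columns grow to the right and rows downward; lengths in m; the calibration is good to about 2 mm. A picture is of the moment at which its call begins. get_calibration takes no time and is no camera call.
- manip.hand_in(): hands the job in; it is judged then, once.
Trained networks look in the newest picture that a camera, given by its name, has taken for a name from the list of things; names that differ only in an ending like _2 or _b are one class to them, and where a whole thing is asked for, a point or a joint stands for the part that bears it (a point fixed in the world has none). Each returns a list of dicts, best first, with "p" (0 to 1); they miss things now and then, are a little off and sometimes report something else, mostly with a low value. They report only what shows in the picture. A call takes as long as a camera call.
- manip.find_in(thing, camera): "box" ([left, top, right, bottom] in pixels, round what is visible of it).
- manip.trace(thing, camera): "pixels" (384x512 bool, what is visible of it) and "box" ([left, top, right, bottom] in pixels, round what is visible of it).
- manip.tip_of(thing, camera): "pixel" ([column, row] in pixels: a listed point, or the origin of a listed thing).
The state is a dict: "clock": time; "joint_pos": joint angles; "joint_velocities": joint speeds; "tau": joint torques, N m; "position": TCP position; "ee_rot": TCP orientation; "ft_force": force on the tool from outside, world axes, zero at the start; "torque": the same for the moment, N m; "grip_width": opening from 0.0 (shut) to 1.0 (fully open); "grasp_force": force on a finger pad.
Only numpy, scipy, OpenCV 4.12 (cv2) and the standard library are available. Lean on these libraries where they do the work, as an engineer would, in place of code of your own. Each camera call takes 0.05 s, during which the arm holds its last target. There are 200 camera calls.

## Working session

There is one attempt and no reset: what is moved stays moved. The work goes in short steps, Python scripts to look and compute and a shell command to move; the robot and the scene stay as the last step left them, time stands still between calls to the robot, and variables do not carry over. Pictures are saved under pics/ and viewed, at most 10 in all, crops included, and the job is handed in when it is done.

```bash
ls; mkdir -p pics
cat > h.py <<'E'
import numpy as np, cv2
from scipy.spatial.transform import Rotation as R
from workcell import manip
def cal(n):
    c=manip.get_calibration(n); K=np.array([[c['fx'],0,c['cx']],[0,c['fy'],c['cy']],[0,0,1.]])
    return K,np.array(c['D'],float),np.array(c['xyz']),R.from_quat(c['orientation']).as_matrix()
def rays(n,px):
    K,D,t,M=cal(n); u=cv2.undistortPoints(np.array(px,float).reshape(-1,1,2),K,D).reshape(-1,2)
    return t,np.c_[u[:,0],-u[:,1],-np.ones(len(u))]@M.T   # times depth
def pts(n,px,d):
    t,r=rays(n,px); return t+r*np.array(d).reshape(-1,1)
def at_z(n,px,z):
    t,r=rays(n,px); return t+r*((z-t[2])/r[:,2])[:,None]
def cloud(n,mask,depth):
    v,u=np.nonzero(mask&(depth>0)); return pts(n,np.c_[u,v],depth[v,u])
E
python3 - <<'E'
from h import *
ims=[]
for n in('scene','top'):
    im,d=manip.camera(n); np.save(f'{n}_d.npy',d); cv2.imwrite(f'pics/{n}0.png',im[:,:,::-1])
    print(n,cal(n)[2],cal(n)[3].round(2).tolist())
    for t in('vise','front_jaw','casting','offcut','spray','tub','crank'):
        r=manip.trace(t,n)
        for q in r[:2]:
            c=cloud(n,q['pixels'],d); print(t,round(q['p'],2),q['box'],np.percentile(c,[2,50,98],axis=0).round(3).tolist() if len(c) else 0)
    for t in('screw_end','crank_grip','front_jaw','vise','casting'):
        print('tip',t,[(round(q['p'],2),np.round(q['pixel'],1).tolist()) for q in manip.tip_of(t,n)[:2]])
print(manip.get_obs(),manip.tip_reach)
E
```

```text
pics
scene [ 0.95861409 -0.36729286  0.90773434] [[0.68, -0.61, 0.42], [0.74, 0.56, -0.38], [-0.0, 0.57, 0.82]]
vise 0.67 [218.2, 183.1, 331.2, 284.9] [[0.452, -0.071, -0.001], [0.648, -0.033, 0.106], [0.794, 0.054, 0.175]]
front_jaw 0.85 [243.4, 179.8, 282.8, 221.3] [[0.579, -0.051, 0.122], [0.616, -0.004, 0.171], [0.63, 0.056, 0.177]]
front_jaw 0.54 [219.1, 180.9, 236.7, 195.2] [[0.418, -0.004, 0.033], [0.45, 0.004, 0.045], [0.483, 0.017, 0.049]]
casting 0.78 [291.7, 150.9, 318.9, 174.2] [[0.503, 0.226, 0.0], [0.543, 0.252, 0.05], [0.568, 0.289, 0.08]]
offcut 0.71 [159.5, 243.2, 197.2, 290.4] [[0.49, -0.301, -0.002], [0.547, -0.261, 0.038], [0.591, -0.22, 0.041]]
spray 0.78 [347.3, 129.0, 380.3, 187.1] [[0.651, 0.334, 0.002], [0.689, 0.349, 0.111], [0.715, 0.388, 0.19]]
tub 0.57 [148.3, 305.2, 200.6, 358.7] [[0.642, -0.418, -0.0], [0.676, -0.369, 0.027], [0.743, -0.317, 0.09]]
crank 0.71 [219.0, 183.3, 293.6, 231.5] [[0.42, -0.011, 0.035], [0.555, 0.003, 0.112], [0.701, 0.022, 0.125]]
tip screw_end [(0.57, [245.3, 187.7])]
tip crank_grip [(0.74, [229.9, 188.7])]
tip front_jaw [(0.8
[... 1436 characters left out ...]
os': array([ 1.08142373,  0.33219673, -0.06466947,  1.46009226,  0.02157639,
        1.3498993 , -0.08851734]), 'joint_velocities': array([ 0.00054512, -0.00112916,  0.00020595, -0.00043054,  0.00045677,
       -0.00073339,  0.00030849]), 'tau': array([ 4.25524286e-04, -6.25232577e+01,  4.87872446e-02, -3.91820490e+01,
        1.64287939e-02,  1.94541943e-03, -1.63919822e-05]), 'position': array([ 0.28127128, -0.55815822,  0.24534318]), 'ee_rot': array([9.72894397e-01, 2.31249844e-01, 2.72031582e-05, 4.30042392e-05]), 'ft_force': array([-0.70775517, -0.91446399, -0.29347493]), 'torque': array([-0.00769013, -0.02122891,  0.07093095]), 'grasp_force': 0.0, 'grip_width': 1.000085208410294} 0.014
```

View pics/scene0.png

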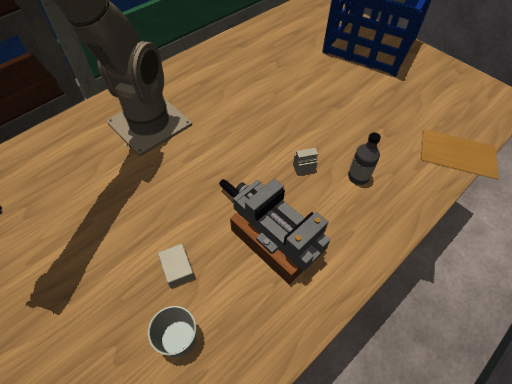

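View pics/top0.png

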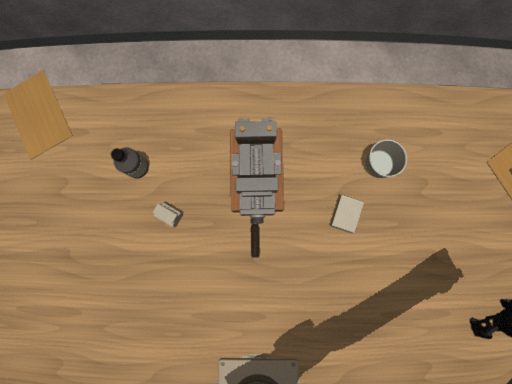

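The scene picture shows the vise at (275,235), with its crank grip hanging down and towards the robot at (230,188). The casting stands upright at (306,160). In the top view the vise is at (256,185) and the casting at (167,214), turned relative to the vise. Next I'll fit the poses.

```bash
cat > fit.py <<'E'
from h import *
C={}
for n in('scene','top'):
    d=np.load(f'{n}_d.npy'); C[n]=cloud(n,np.ones(d.shape,bool),d)
def sel(n,x0,x1,y0,y1,z0,z1):
    c=C[n];return c[(c[:,0]>x0)&(c[:,0]<x1)&(c[:,1]>y0)&(c[:,1]<y1)&(c[:,2]>z0)&(c[:,2]<z1)]
def rect(p):
    (c,s,a)=cv2.minAreaRect((p[:,:2]*1000).astype(np.float32)); return np.round(c,1),np.round(s,1),round(a,1),len(p)
for n in C:
    print(n)
    for nm,b in dict(jaws_top_front=(.56,.66,-.1,.1,.168,.185),jaws_top_far=(.68,.82,-.1,.1,.168,.185),plinth=(.5,.85,-.12,.12,.06,.078),cast_top=(.48,.6,.2,.32,.074,.09),cast_all=(.48,.6,.2,.32,.01,.09),cast_low=(.48,.6,.2,.32,.008,.045),grip=(.38,.515,-.05,.05,.015,.07)).items():
        p=sel(n,*b)
        if len(p)>8: print(nm,*rect(p),'z',np.percentile(p[:,2],[5,50,95]).round(4),'x',p[:,0].min().round(3),p[:,0].max().round(3),'y',p[:,1].min().round(3),p[:,1].max().round(3))
# low-res height profile along vise centre strip
    for y0 in(-.05,.025):
        p=sel(n,.4,.85,y0,y0+.025,.0,.2); k=(p[:,0]//.01).astype(int)
        print([(int(i)*10,round(float(np.median(p[k==i,2]))*1,3) if 0 else int(np.median(p[k==i,2])*1000)) for i in np.unique(k)])
E
python3 fit.py
python3 - <<'E'
import cv2
a=cv2.imread('pics/scene0.png')[140:190,280:330];b=cv2.imread('pics/top0.png')[195:235,145:195]
f=lambda x:cv2.resize(x,(390,390),interpolation=cv2.INTER_CUBIC)
cv2.imwrite('pics/c.png',cv2.hconcat([f(a),f(b)]))
E
```

```text
scene
jaws_top_front [608.2   4. ] [ 43.8 110.3] 1.6 550 z [0.1689 0.1741 0.1766] x 0.586 0.631 y -0.051 0.06
jaws_top_far [747.1   7.9] [ 49.4 110.6] 0.9 752 z [0.1693 0.1733 0.1786] x 0.722 0.772 y -0.047 0.063
plinth [665.2   3.7] [260.9 147.5] 1.3 891 z [0.063  0.0684 0.0753] x 0.536 0.796 y -0.072 0.077
cast_top [533.2 263.2] [65.1 31.9] 59.4 151 z [0.0748 0.0776 0.0802] x 0.509 0.561 y 0.229 0.295
cast_all [535.3 262.6] [67.3 50.5] 58.8 491 z [0.0156 0.0552 0.0791] x 0.497 0.57 y 0.224 0.295
cast_low [541.2 246.8] [79.3 39. ] 24.7 171 z [0.01   0.0272 0.0435] x 0.497 0.57 y 0.224 0.281
grip [450.6   8.4] [75.5 26.3] 0.7 167 z [0.0345 0.0442 0.0485] x 0.413 0.488 y -0.005 0.022
[(400, 0), (410, 1), (420, 0), (430, 0), (440, 0), (450, 0), (460, 0), (470, 0), (480, 2), (490, 0), (500, 0), (510, 0), (530, 121), (540, 115), (550, 110), (560, 103), (570, 98), (580, 87), (590, 167), (600, 157), (610, 161), (620, 145), (630, 121), (640, 115), (650, 117), (660, 112), (670, 110), (680, 114), (690, 108), (700, 102), (710, 97), (720, 106), (730, 145), (740, 148), (750, 156), (760, 147), (7
[... 1440 characters left out ...]
), (640, 125), (650, 123), (660, 121), (670, 123), (680, 123), (690, 122), (700, 123), (710, 123), (720, 159), (730, 173), (740, 175), (750, 176), (760, 174), (770, 170), (780, 124), (790, 122), (820, 0), (830, 1), (840, 2)]
[(400, 1), (410, 0), (420, 2), (430, 1), (440, 2), (450, 1), (460, 0), (470, 2), (480, 1), (490, 1), (500, 0), (510, 1), (520, 85), (530, 123), (540, 123), (550, 124), (560, 124), (570, 128), (580, 165), (590, 175), (600, 175), (610, 175), (620, 167), (630, 124), (640, 125), (650, 123), (660, 123), (670, 123), (680, 124), (690, 124), (700, 124), (710, 125), (720, 167), (730, 174), (740, 176), (750, 174), (760, 173), (770, 170), (780, 124), (790, 123), (830, 0), (840, 1)]
```

View pics/c.png

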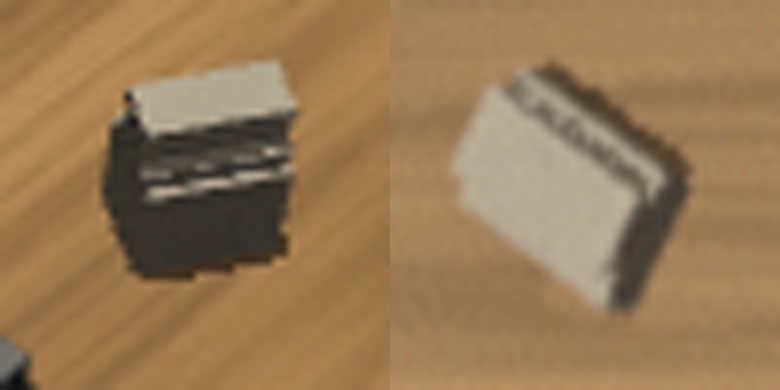

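The crops show the casting upright with its moulding up, its long axis about 60° from world x. The vise is at yaw about 1.4°, the jaw gap is about 91 mm and the grip is at its lowest point. I'll write a row helper next.

```bash
cat > rows.py <<'E'
import sys; from h import *
# args: x y z yaw_deg(of tool y) -> shift/turn units from measured pose
def tgt(yaw): 
    a=np.radians(yaw+90)/2; return R.from_quat([np.cos(a),np.sin(a),0,0])
def units(p,yaw):
    o=manip.get_obs(); r=R.from_quat(o['ee_rot'])
    return np.r_[r.inv().apply(np.array(p)-o['position'])/.05, np.degrees((r.inv()*tgt(yaw)).as_rotvec())/8].round(2)
if __name__=='__main__':
    v=list(map(float,sys.argv[1:])); 
    for i in range(0,len(v),4): print(units(v[i:i+3],v[i+3]).tolist())
E
python3 rows.py .40 -.15 .26 0  .532 .263 .2 60.2
python3 - <<'E'
from h import *
print(at_z('top',[[258.6,219.1]],.11))
E
```

```text
[5.79, -6.22, -0.29, 0.0, 0.0, -7.91]
[11.87, -12.41, 0.91, 0.0, 0.0, -15.43]
[[ 0.51555348 -0.00135124  0.11      ]]
```

```bash
python3 -m pendant '[[0.4,-0.4,-0.1,0,0,-0.6,1],[1.0,-1.1,-0.2,0,0,-1.5,1],[1.7,-1.9,-0.3,0,0,-2.4,1],[2.4,-2.6,-0.3,0,0,-3.3,1],[3.1,-3.4,-0.3,0,0,-4.2,1],[3.8,-4.1,-0.3,0,0,-5.1,1],[4.5,-4.8,-0.3,0,0,-6.0,1],[5.2,-5.5,-0.3,0,0,-7.0,1],[5.8,-6.2,-0.3,0,0,-7.9,1],[5.8,-6.2,-0.3,0,0,-7.9,1]]' 40; python3 rows.py .532 .263 .2 60.2
```

```text
clock: 2.55
position: [0.4017, -0.1477, 0.2608]
ee_rot: [0.705, 0.709, 0.0, 0.001]
ft_force: [-0.7, -0.2, -0.3]
grip_width: 0.999
grasp_force: 0.0
[8.2, 2.66, 1.21, 0.0, 0.01, -7.48]
```

```bash
python3 -m pendant '[[0.9,0.3,0,0,0,-0.8,1],[1.9,0.6,0,0,0,-1.7,1],[2.9,0.9,0,0,0,-2.6,1],[3.9,1.2,0,0,0,-3.6,1],[4.9,1.6,0.2,0,0,-4.5,1],[5.9,1.9,0.5,0,0,-5.4,1],[6.8,2.2,0.8,0,0,-6.3,1],[7.6,2.5,1.1,0,0,-7.0,1],[8.2,2.66,1.2,0,0,-7.48,1],[8.2,2.66,1.2,0,0,-7.48,1]]'; python3 rows.py .532 .2625 .047 60.2
```

```text
clock: 3.8
position: [0.534, 0.2605, 0.1992]
ee_rot: [0.26, 0.966, 0.0, -0.001]
ft_force: [-0.7, -1.1, 0.9]
grip_width: 1.0
grasp_force: 0.0
[0.05, 0.01, 3.04, -0.0, -0.02, -0.04]
```

```bash
python3 -m pendant '[[0.05,0,0.5,0,0,0,1],[0.05,0,1.2,0,0,0,1],[0.05,0,2.0,0,0,0,1],[0.05,0,2.6,0,0,0,1],[0.05,0,3.0,0,0,0,1],[0.05,0,3.04,0,0,0,1],[0.05,0,3.04,0,0,0,0.2],[0.05,0,3.04,0,0,0,0],[0.05,0,3.04,0,0,0,-0.3],[0.05,0,3.04,0,0,0,-0.5]]' 50; python3 -c "
from h import *
im,d=manip.camera('top'); cv2.imwrite('pics/g.png',cv2.resize(im[175:245,120:220,::-1],(700,490)))"
```

```text
clock: 5.05
position: [0.5335, 0.2615, 0.0503]
ee_rot: [0.261, 0.965, 0.001, 0.002]
ft_force: [2.8, 2.8, 6.4]
grip_width: 0.742
grasp_force: 57.1
```

View pics/g.png

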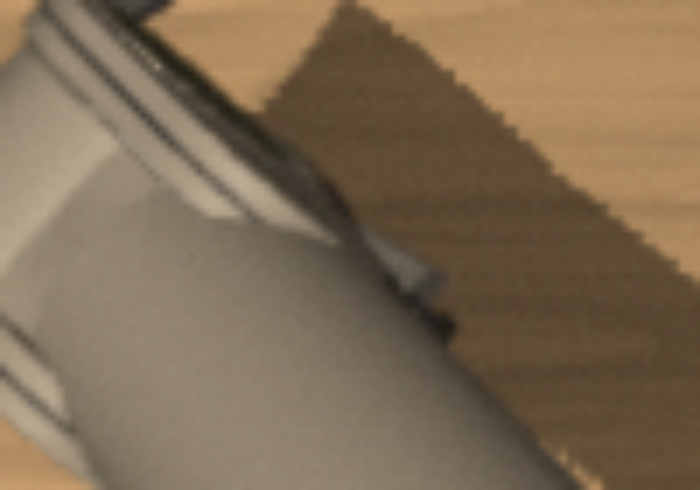

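The picture shows only the wrist over the block, with a corner showing at (440,280). The opening of 0.742 is 63 mm, which matches the 64 mm end faces, so I'll lift.

```bash
python3 -m pendant '[[0,0,-0.2,0,0,0,-0.5],[0,0,-0.7,0,0,0,-0.5],[0,0,-1.4,0,0,0,-0.5],[0,0,-2.2,0,0,0,-0.5],[0,0,-3.0,0,0,0,-0.5],[0,0,-3.7,0,0,0,-0.5],[0,0,-4.2,0,0,0,-0.5],[0,0,-4.4,0,0,0,-0.5],[0,0,-4.4,0,0,0,-0.5],[0,0,-4.4,0,0,0,-0.5]]'; python3 rows.py .68 .0056 .27 91.4
```

```text
clock: 6.35
position: [0.5315, 0.2599, 0.2669]
ee_rot: [0.261, 0.965, -0.001, -0.001]
ft_force: [0.3, 0.6, -6.5]
grip_width: 0.744
grasp_force: 57.1
[-5.13, -2.9, -0.06, -0.01, -0.01, -3.95]
```

```bash
python3 -m pendant '[[-0.3,-0.2,0,0,0,-0.2,-0.5],[-0.9,-0.5,0,0,0,-0.7,-0.5],[-1.6,-0.9,0,0,0,-1.2,-0.5],[-2.4,-1.35,0,0,0,-1.8,-0.5],[-3.2,-1.8,0,0,0,-2.5,-0.5],[-4.0,-2.25,0,0,0,-3.1,-0.5],[-4.6,-2.6,0,0,0,-3.55,-0.5],[-5.0,-2.8,-0.06,0,0,-3.85,-0.5],[-5.13,-2.9,-0.06,0,0,-3.95,-0.5],[-5.13,-2.9,-0.06,0,0,-3.95,-0.5]]'; python3 -c "
from h import *
im,d=manip.camera('scene'); cv2.imwrite('pics/h.png',cv2.resize(im[120:290,200:360,::-1],(640,600)));np.save('scene_d.npy',d)
c=cloud('scene',np.ones(d.shape,bool),d)
s=c[(c[:,0]>.62)&(c[:,0]<.74)&(abs(c[:,1])<.06)&(c[:,2]>.185)&(c[:,2]<.26)]
print(np.percentile(s,[1,5,50,95,99],axis=0).round(3))
print([(k,s[abs(s[:,2]-k/1000)<.004].min(0).round(3).tolist(),s[abs(s[:,2]-k/1000)<.004].max(0).round(3).tolist()) for k in range(190,262,10) if (abs(s[:,2]-k/1000)<.004).any()])
"; python3 rows.py .68 .0056 .1765 91.4
```

```text
clock: 7.6
position: [0.6803, 0.0061, 0.2704]
ee_rot: [-0.012, 1.0, 0.0, -0.001]
ft_force: [0.2, -0.0, -5.4]
grip_width: 0.74
grasp_force: 57.0
[[ 0.659 -0.026  0.218]
 [ 0.663 -0.026  0.22 ]
 [ 0.702 -0.02   0.238]
 [ 0.704  0.033  0.257]
 [ 0.704  0.038  0.259]]
[(220, [0.66, -0.026, 0.216], [0.704, 0.037, 0.224]), (230, [0.659, -0.026, 0.226], [0.704, 0.039, 0.234]), (240, [0.658, -0.026, 0.236], [0.703, 0.037, 0.244]), (250, [0.658, -0.026, 0.246], [0.704, 0.038, 0.254]), (260, [0.689, -0.026, 0.256], [0.704, 0.036, 0.26])]
[0.0, -0.03, 1.89, 0.0, -0.01, 0.0]
```

View pics/h.png

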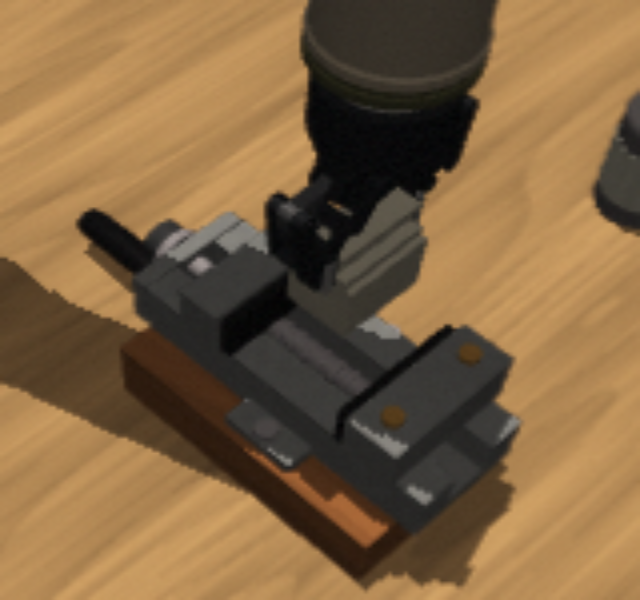

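The picture shows the block held over the gap, square to the jaws, with its foot near (350,320). Depth puts its centre at x .681, y .006 and its foot at about z .219, so I'll lower it.

```bash
python3 -m pendant '[[0,-0.02,0.2,0,0,0,-0.5],[0,-0.02,0.6,0,0,0,-0.5],[0,-0.02,1.0,0,0,0,-0.5],[0,-0.02,1.3,0,0,0,-0.5],[0,-0.02,1.55,0,0,0,-0.5],[0,-0.02,1.7,0,0,0,-0.5],[0,-0.02,1.8,0,0,0,-0.5],[0,-0.02,1.85,0,0,0,-0.5],[0,-0.02,1.88,0,0,0,-0.5],[0,-0.02,1.88,0,0,0,-0.5]]'
```

```text
clock: 8.9
position: [0.6808, 0.005, 0.1775]
ee_rot: [-0.012, 1.0, -0.0, 0.0]
ft_force: [-0.8, -0.2, -5.3]
grip_width: 0.747
grasp_force: 57.0
```

```bash
python3 -m pendant '[[0,0,0.01,0,0,0,-0.5],[0,0,0.02,0,0,0,-0.5],[0,0,0.03,0,0,0,-0.5],[0,0,0.04,0,0,0,-0.5],[0,0,0.045,0,0,0,-0.5],[0,0,0.05,0,0,0,-0.5],[0,0,0.05,0,0,0,-0.5],[0,0,0.05,0,0,0,-0.5],[0,0,0.05,0,0,0,-0.5],[0,0,0.05,0,0,0,-0.5]]' 30
```

```text
clock: 10.15
position: [0.6808, 0.005, 0.1753]
ee_rot: [-0.012, 1.0, -0.0, 0.0]
ft_force: [-5.3, -0.8, 6.1]
grip_width: 0.745
grasp_force: 57.8
```

Contact made (z force went from −5 to +6). Releasing, then rising straight up.

```bash
python3 -m pendant '[[0,0,0.05,0,0,0,0.5],[0,0,0.05,0,0,0,0.7],[0,0,0.05,0,0,0,1],[0,0,0.05,0,0,0,1],[0,0,0.0,0,0,0,1],[0,0,-0.4,0,0,0,1],[0,0,-1.0,0,0,0,1],[0,0,-1.7,0,0,0,1],[0,0,-2.2,0,0,0,1],[0,0,-2.4,0,0,0,1]]'; python3 rows.py .452 .003 .28 91.4 .452 0 .15 91.4
```

```text
clock: 11.4
position: [0.6812, 0.0053, 0.2978]
ee_rot: [-0.012, 1.0, 0.0, 0.002]
ft_force: [0.0, 0.1, 0.3]
grip_width: 1.0
grasp_force: 0.0
[4.58, 0.06, 0.34, 0.0, 0.02, -0.0]
[4.59, 0.0, 2.94, 0.0, 0.02, -0.0]
```

```bash
python3 -m pendant '[[0.3,0,0,0,0,0,1],[0.9,0,0,0,0,0,1],[1.7,0,0,0,0,0,1],[2.5,0,0,0,0,0,1],[3.3,0,0,0,0,0,1],[4.0,0,0.2,0,0,0,1],[4.4,0,0.6,0,0,0,1],[4.58,0,1.2,0,0,0,1],[4.58,0,1.8,0,0,0,1],[4.58,0,2.0,0,0,0,1]]'; python3 -c "
from h import *
im,d=manip.camera('scene'); cv2.imwrite('pics/i.png',cv2.resize(im[120:290,200:360,::-1],(640,600)))
c=cloud('scene',np.ones(d.shape,bool),d)
g=c[(c[:,0]>.38)&(c[:,0]<.5)&(abs(c[:,1])<.05)&(c[:,2]>.02)&(c[:,2]<.06)];print('grip',g.min(0).round(3),g.max(0).round(3))
s=c[(c[:,0]>.635)&(c[:,0]<.715)&(abs(c[:,1])<.06)&(c[:,2]>.13)&(c[:,2]<.24)]
print(s.min(0).round(3),s.max(0).round(3)); t=s[s[:,2]>.198]
print(cv2.minAreaRect((t[:,:2]*1000).astype(np.float32)))
"; python3 rows.py .452 .0085 .0305 91.4
```

```text
clock: 12.65
position: [0.4508, -0.0006, 0.1936]
ee_rot: [-0.012, 1.0, -0.0, -0.001]
ft_force: [0.7, -0.8, 0.2]
grip_width: 1.0
grasp_force: 0.0
grip [ 0.413 -0.005  0.031] [0.489 0.021 0.05 ]
[ 0.658 -0.028  0.13 ] [0.705 0.038 0.207]
((680.5941162109375, 5.402362823486328), (30.00210952758789, 65.4332046508789), 3.6749651432037354)
[-0.03, 0.18, 3.26, 0.0, -0.02, -0.0]
```

View pics/i.png

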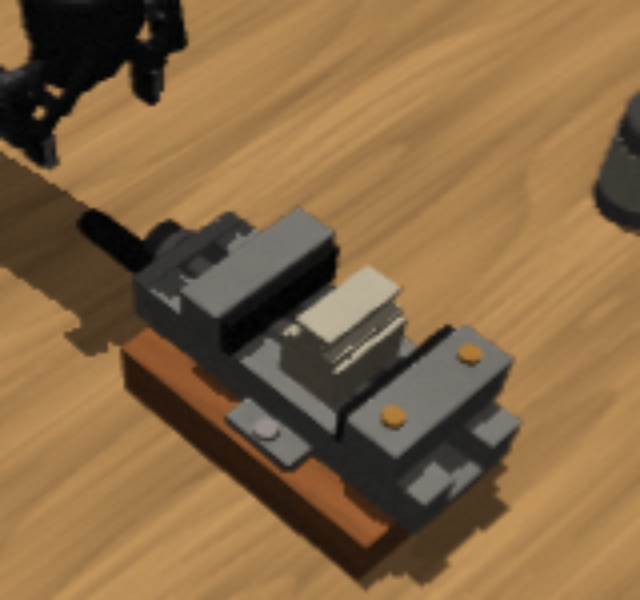

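The picture shows the block upright and free between the jaws at (345,330), its foot on the bed. The grip at (110,240) still hangs low under the open gripper, so I'll go down and pinch it.

```bash
python3 -m pendant '[[0,0.18,0.6,0,0,0,1],[0,0.18,1.3,0,0,0,1],[0,0.18,2.0,0,0,0,1],[0,0.18,2.6,0,0,0,1],[0,0.18,3.0,0,0,0,1],[0,0.18,3.2,0,0,0,1],[0,0.18,3.24,0,0,0,-0.2],[0,0.18,3.24,0,0,0,-0.6],[0,0.18,3.24,0,0,0,-0.8],[0,0.18,3.24,0,0,0,-0.8]]' 40; python3 -m pendant '[[0,0,0,0,0,0,-0.8],[0,0,0,0,0,0,-0.8],[0,0,0,0,0,0,-0.8],[0,0,0,0,0,0,-0.8],[0,0,0,0,0,0,-0.8],[0,0,0,0,0,0,-0.8],[0,0,0,0,0,0,-0.8],[0,0,0,0,0,0,-0.8],[0,0,0,0,0,0,-0.8],[0,0,0,0,0,0,-0.8]]'
cat > wind.py <<'E'
import sys,numpy as np
t0,step=map(float,sys.argv[1:3]); n=int(sys.argv[3]) if len(sys.argv)>3 else 10
for i in range(1,n+1):
    t=t0+step*i; print('%.2f: dy %.3f dz %.3f'%(t,-1.5*(np.sin(t)-np.sin(t0)),-1.5*(np.cos(t)-np.cos(t0))))
E
python3 wind.py 3.26 .15
```

```text
clock: 13.95
position: [0.4521, 0.0084, 0.0334]
ee_rot: [-0.012, 1.0, -0.0, 0.001]
ft_force: [-0.6, 0.1, 4.5]
grip_width: 0.292
grasp_force: 39.2
clock: 15.2
position: [0.4521, 0.0084, 0.0333]
ee_rot: [-0.012, 1.0, -0.0, 0.001]
ft_force: [-0.6, 0.3, 6.8]
grip_width: 0.289
grasp_force: 39.4
3.41: dy 0.221 dz -0.043
3.56: dy 0.432 dz -0.119
3.71: dy 0.630 dz -0.225
3.86: dy 0.810 dz -0.360
4.01: dy 0.968 dz -0.520
4.16: dy 1.100 dz -0.702
4.31: dy 1.203 dz -0.902
4.46: dy 1.275 dz -1.115
4.61: dy 1.315 dz -1.336
4.76: dy 1.321 dz -1.561
```

```bash
python3 -m pendant '[[0,0.22,-0.04,0,0,0,-0.8],[0,0.43,-0.12,0,0,0,-0.8],[0,0.63,-0.225,0,0,0,-0.8],[0,0.81,-0.36,0,0,0,-0.8],[0,0.97,-0.52,0,0,0,-0.8],[0,1.10,-0.70,0,0,0,-0.8],[0,1.20,-0.90,0,0,0,-0.8],[0,1.275,-1.115,0,0,0,-0.8],[0,1.315,-1.335,0,0,0,-0.8],[0,1.32,-1.56,0,0,0,-0.8]]'; python3 wind.py 4.76 .25
```

```text
clock: 16.45
position: [0.4503, 0.0759, 0.1111]
ee_rot: [-0.013, 1.0, 0.001, 0.001]
ft_force: [6.1, 5.1, -6.2]
grip_width: 0.284
grasp_force: 40.3
5.01: dy -0.064 dz -0.368
5.26: dy -0.218 dz -0.710
5.51: dy -0.451 dz -1.002
5.76: dy -0.749 dz -1.228
6.01: dy -1.094 dz -1.373
6.26: dy -1.464 dz -1.428
6.51: dy -1.836 dz -1.390
6.76: dy -2.187 dz -1.261
7.01: dy -2.495 dz -1.050
7.26: dy -2.741 dz -0.768
```

```bash
python3 -m pendant '[[0,-0.04,-0.37,0,0,0,-0.8],[0,-0.19,-0.71,0,0,0,-0.8],[0,-0.42,-1.0,0,0,0,-0.8],[0,-0.72,-1.23,0,0,0,-0.8],[0,-1.06,-1.37,0,0,0,-0.8],[0,-1.43,-1.43,0,0,0,-0.8],[0,-1.8,-1.39,0,0,0,-0.8],[0,-2.16,-1.26,0,0,0,-0.8],[0,-2.465,-1.05,0,0,0,-0.8],[0,-2.71,-0.77,0,0,0,-0.8]]'; python3 wind.py 7.26 .25
```

```text
clock: 17.7
position: [0.4535, -0.0616, 0.1495]
ee_rot: [-0.012, 1.0, -0.0, 0.0]
ft_force: [0.6, 4.7, 2.5]
grip_width: 0.291
grasp_force: 41.3
7.51: dy -0.169 dz 0.334
7.76: dy -0.250 dz 0.699
8.01: dy -0.239 dz 1.073
8.26: dy -0.135 dz 1.432
8.51: dy 0.054 dz 1.754
8.76: dy 0.318 dz 2.020
9.01: dy 0.639 dz 2.212
9.26: dy 0.997 dz 2.319
9.51: dy 1.371 dz 2.334
9.76: dy 1.737 dz 2.256
```

```bash
python3 -m pendant '[[0,-0.17,0.33,0,0,0,-0.8],[0,-0.25,0.70,0,0,0,-0.8],[0,-0.24,1.07,0,0,0,-0.8],[0,-0.135,1.43,0,0,0,-0.8],[0,0.055,1.755,0,0,0,-0.8],[0,0.32,2.02,0,0,0,-0.8],[0,0.64,2.21,0,0,0,-0.8],[0,1.0,2.32,0,0,0,-0.8],[0,1.37,2.335,0,0,0,-0.8],[0,1.74,2.255,0,0,0,-0.8]]'; python3 wind.py 9.76 .25
```

```text
clock: 18.95
position: [0.4518, 0.025, 0.0365]
ee_rot: [-0.012, 1.0, -0.001, 0.001]
ft_force: [1.4, -10.4, 15.7]
grip_width: 0.287
grasp_force: 42.7
10.01: dy 0.335 dz -0.166
10.26: dy 0.619 dz -0.410
10.51: dy 0.833 dz -0.716
10.76: dy 0.965 dz -1.066
11.01: dy 1.006 dz -1.438
11.26: dy 0.954 dz -1.809
11.51: dy 0.812 dz -2.155
11.76: dy 0.589 dz -2.455
12.01: dy 0.299 dz -2.690
12.26: dy -0.041 dz -2.847
```

```bash
python3 -m pendant '[[0,0.335,-0.21,0,0,0,-0.8],[0,0.62,-0.46,0,0,0,-0.8],[0,0.835,-0.765,0,0,0,-0.8],[0,0.965,-1.115,0,0,0,-0.8],[0,1.005,-1.49,0,0,0,-0.8],[0,0.955,-1.86,0,0,0,-0.8],[0,0.81,-2.205,0,0,0,-0.8],[0,0.59,-2.505,0,0,0,-0.8],[0,0.3,-2.74,0,0,0,-0.8],[0,-0.04,-2.90,0,0,0,-0.8]]'; python3 wind.py 12.26 .25
```

```text
clock: 20.2
position: [0.4516, 0.0236, 0.1805]
ee_rot: [-0.012, 1.0, 0.0, 0.001]
ft_force: [13.5, 0.5, -21.7]
grip_width: 0.288
grasp_force: 40.4
12.51: dy -0.368 dz -0.067
12.76: dy -0.741 dz -0.042
13.01: dy -1.096 dz 0.075
13.26: dy -1.411 dz 0.277
13.51: dy -1.667 dz 0.550
13.76: dy -1.847 dz 0.878
14.01: dy -1.940 dz 1.240
14.26: dy -1.941 dz 1.614
14.51: dy -1.849 dz 1.977
14.76: dy -1.671 dz 2.305
```

```bash
python3 -c "
from h import *
im,d=manip.camera('scene')
c=cloud('scene',np.ones(d.shape,bool),d)
j=c[(c[:,0]>.58)&(c[:,0]<.70)&(c[:,1]>-.06)&(c[:,1]<-.02)&(c[:,2]>.168)&(c[:,2]<.18)];
j=j[j[:,0]<.69];print('jaw',np.percentile(j[:,0],[2,98,100]))
s=c[(c[:,0]>.62)&(c[:,0]<.73)&(abs(c[:,1])<.06)&(c[:,2]>.195)&(c[:,2]<.21)]
print(s.min(0).round(3),s.max(0).round(3))"
```

```text
jaw [0.61683857 0.68432394 0.68829725]
[ 0.666 -0.028  0.195] [0.695 0.038 0.207]
```

```bash
python3 -c "
from h import *
o=manip.get_obs();print(o['position'],o['ft_force'],o['torque'],o['clock'])"
```

```text
[0.45162903 0.02113575 0.18083276] [ 6.62024623 -0.8956082  -8.99544678] [ 0.19290589 -1.23109443  0.0273602 ] 20.25
```

```bash
python3 -m pendant '[[0,-0.37,-0.04,0,0,0,-0.8],[0,-0.74,-0.01,0,0,0,-0.8],[0,-1.10,0.10,0,0,0,-0.8],[0,-1.41,0.30,0,0,0,-0.8],[0,-1.67,0.57,0,0,0,-0.8],[0,-1.85,0.90,0,0,0,-0.8],[0,-1.94,1.26,0,0,0,-0.8],[0,-1.94,1.63,0,0,0,-0.8],[0,-1.85,1.99,0,0,0,-0.8],[0,-1.67,2.31,0,0,0,-0.8]]'; python3 wind.py 14.76 .17
cat > jaw.py <<'E'
from h import *
for n in('scene','top'):
    im,d=manip.camera(n); c=cloud(n,np.ones(d.shape,bool),d)
    j=c[(c[:,0]>.60)&(c[:,0]<.715)&(c[:,1]>.041)&(c[:,1]<.055)&(c[:,2]>.166)&(c[:,2]<.18)]
    s=c[(c[:,0]>.62)&(c[:,0]<.73)&(abs(c[:,1])<.06)&(c[:,2]>.195)&(c[:,2]<.21)]
    k=c[(c[:,0]>.715)&(c[:,0]<.8)&(c[:,1]>-.05)&(c[:,1]<.055)&(c[:,2]>.166)&(c[:,2]<.18)]
    print(n,'jaw max x',np.percentile(j[:,0],[90,100]).round(4) if len(j) else 0,'far min',k[:,0].min().round(4) if len(k) else 0,'cast',(s.min(0).round(3),s.max(0).round(3),np.round(cv2.minAreaRect((s[:,:2]*1000).astype(np.float32))[2],1)) if len(s)>4 else 0)
o=manip.get_obs();p=o['position'];y=p[1]-.001;z=p[2]+.005-.11
t=np.arctan2(-y,z)%(2*np.pi)
T=np.array([0,-np.cos(t),-np.sin(t)]);Rr=np.array([0,-np.sin(t),np.cos(t)])
print('pos',p.round(4),'theta mod',round(t,3),[round(t+2*np.pi*k,2) for k in(1,2,3)],'r',round(np.hypot(y,z),4),'push',round(-o['ft_force']@T,1),'rad',round(o['ft_force']@Rr,1),o['ft_force'].round(1),o['clock'])
E
python3 jaw.py
```

```text
clock: 21.5
position: [0.4534, -0.06, 0.0648]
ee_rot: [-0.012, 1.0, -0.0, 0.0]
ft_force: [2.7, -1.7, 4.6]
grip_width: 0.288
grasp_force: 43.1
14.93: dy 0.166 dz 0.194
15.10: dy 0.362 dz 0.356
15.27: dy 0.582 dz 0.483
15.44: dy 0.821 dz 0.571
15.61: dy 1.072 dz 0.618
15.78: dy 1.326 dz 0.621
15.95: dy 1.578 dz 0.581
16.12: dy 1.819 dz 0.499
16.29: dy 2.043 dz 0.378
16.46: dy 2.243 dz 0.220
scene jaw max x [0.655 0.658] far min 0.7209 cast (array([ 0.671, -0.028,  0.195]), array([0.702, 0.038, 0.207]), np.float64(2.0))
top jaw max x [0.6554 0.6609] far min 0.7187 cast (array([ 0.671, -0.027,  0.197]), array([0.701, 0.036, 0.208]), np.float64(0.4))
pos [ 0.4532 -0.059   0.0641] theta mod 2.169 [np.float64(8.45), np.float64(14.74), np.float64(21.02)] r 0.0726 push -6.2 rad 8.8 [  9.6  -3.8 -10.1] 21.6
```

```bash
python3 -m pendant '[[0,0.165,0.195,0,0,0,-0.8],[0,0.36,0.355,0,0,0,-0.8],[0,0.58,0.48,0,0,0,-0.8],[0,0.82,0.56,0,0,0,-0.8],[0,1.07,0.60,0,0,0,-0.8],[0,1.325,0.60,0,0,0,-0.8],[0,1.58,0.56,0,0,0,-0.8],[0,1.82,0.48,0,0,0,-0.8],[0,2.04,0.36,0,0,0,-0.8],[0,2.24,0.20,0,0,0,-0.8]]'; python3 wind.py 16.46 .12; python3 jaw.py
```

```text
clock: 22.85
position: [0.4507, 0.0535, 0.055]
ee_rot: [-0.013, 1.0, 0.001, 0.001]
ft_force: [10.0, 0.5, -8.7]
grip_width: 0.286
grasp_force: 41.9
16.58: dy 0.124 dz -0.131
16.70: dy 0.231 dz -0.275
16.82: dy 0.320 dz -0.431
16.94: dy 0.390 dz -0.597
17.06: dy 0.440 dz -0.770
17.18: dy 0.468 dz -0.948
17.30: dy 0.475 dz -1.127
17.42: dy 0.460 dz -1.307
17.54: dy 0.424 dz -1.483
17.66: dy 0.368 dz -1.654
scene jaw max x [0.66   0.6629] far min 0.715 cast (array([ 0.677, -0.027,  0.195]), array([0.707, 0.038, 0.206]), np.float64(1.3))
top jaw max x [0.6623 0.6662] far min 0.7152 cast (array([ 0.676, -0.027,  0.196]), array([0.706, 0.036, 0.208]), np.float64(0.8))
pos [0.4509 0.0544 0.0558] theta mod 3.968 [np.float64(10.25), np.float64(16.53), np.float64(22.82)] r 0.0726 push -4.4 rad 4.6 [5.  6.4 0.2] 22.95
```

```bash
python3 -m pendant '[[0,0.125,-0.13,0,0,0,-0.8],[0,0.23,-0.275,0,0,0,-0.8],[0,0.32,-0.43,0,0,0,-0.8],[0,0.39,-0.60,0,0,0,-0.8],[0,0.44,-0.77,0,0,0,-0.8],[0,0.47,-0.95,0,0,0,-0.8],[0,0.475,-1.125,0,0,0,-0.8],[0,0.46,-1.305,0,0,0,-0.8],[0,0.425,-1.48,0,0,0,-0.8],[0,0.37,-1.65,0,0,0,-0.8]]'; python3 wind.py 17.66 .06; python3 jaw.py
```

```text
clock: 24.2
position: [0.4505, 0.0703, 0.1377]
ee_rot: [-0.012, 1.0, -0.0, 0.001]
ft_force: [8.9, -3.8, -9.0]
grip_width: 0.288
grasp_force: 42.0
17.72: dy -0.036 dz -0.082
17.78: dy -0.077 dz -0.163
17.84: dy -0.122 dz -0.240
17.90: dy -0.173 dz -0.315
17.96: dy -0.227 dz -0.387
18.02: dy -0.286 dz -0.455
18.08: dy -0.349 dz -0.519
18.14: dy -0.415 dz -0.580
18.20: dy -0.485 dz -0.636
18.26: dy -0.558 dz -0.689
scene jaw max x [0.6636 0.6669] far min 0.715 cast (array([ 0.681, -0.028,  0.195]), array([0.71 , 0.038, 0.207]), np.float64(1.8))
top jaw max x [0.6646 0.6686] far min 0.717 cast (array([ 0.68 , -0.027,  0.196]), array([0.709, 0.036, 0.209]), np.float64(90.0))
pos [0.4505 0.07   0.1382] theta mod 5.161 [np.float64(11.44), np.float64(17.73), np.float64(24.01)] r 0.0765 push -3.9 rad -1.6 [ 3.2 -3.1  2.8] 24.3
```

```bash
python3 -m pendant '[[0,-0.02,-0.04,0,0,0,-0.8],[0,-0.035,-0.08,0,0,0,-0.8],[0,-0.055,-0.12,0,0,0,-0.8],[0,-0.077,-0.163,0,0,0,-0.8],[0,-0.10,-0.20,0,0,0,-0.8],[0,-0.122,-0.24,0,0,0,-0.8],[0,-0.147,-0.28,0,0,0,-0.8],[0,-0.173,-0.315,0,0,0,-0.8],[0,-0.20,-0.35,0,0,0,-0.8],[0,-0.227,-0.387,0,0,0,-0.8]]'
cat > p.py <<'E'
from h import *
o=manip.get_obs();p=o['position'];y=p[1]-.001;z=p[2]+.005-.11
t=np.arctan2(-y,z)%(2*np.pi);T=np.array([0,-np.cos(t),-np.sin(t)])
print('theta',round(t+4*np.pi,2),round(t+6*np.pi,2),'push',round(-o['ft_force']@T,1))
E
python3 p.py; python3 wind.py 17.96 .03
```

```text
clock: 25.55
position: [0.4507, 0.0588, 0.1566]
ee_rot: [-0.012, 1.0, -0.0, 0.001]
ft_force: [10.2, -2.2, -10.1]
grip_width: 0.29
grasp_force: 41.9
theta 18.01 24.29 push 6.0
17.99: dy -0.029 dz -0.035
18.02: dy -0.059 dz -0.068
18.05: dy -0.090 dz -0.101
18.08: dy -0.121 dz -0.133
18.11: dy -0.154 dz -0.164
18.14: dy -0.188 dz -0.193
18.17: dy -0.223 dz -0.222
18.20: dy -0.258 dz -0.250
18.23: dy -0.294 dz -0.277
18.26: dy -0.331 dz -0.302
```

```bash
python3 -m pendant '[[0,-0.03,-0.035,0,0,0,-0.8],[0,-0.06,-0.065,0,0,0,-0.8],[0,-0.09,-0.10,0,0,0,-0.8],[0,-0.12,-0.13,0,0,0,-0.8],[0,-0.155,-0.155,0,0,0,-0.8],[0,-0.19,-0.185,0,0,0,-0.8],[0,-0.225,-0.21,0,0,0,-0.8],[0,-0.26,-0.235,0,0,0,-0.8],[0,-0.295,-0.26,0,0,0,-0.8],[0,-0.33,-0.28,0,0,0,-0.8]]'; python3 p.py; python3 wind.py 18.26 .02
```

```text
clock: 26.8
position: [0.4511, 0.0431, 0.1706]
ee_rot: [-0.012, 1.0, 0.0, 0.001]
ft_force: [9.2, 1.0, -9.3]
grip_width: 0.288
grasp_force: 41.9
theta 18.28 24.56 push 5.9
18.28: dy -0.025 dz -0.016
18.30: dy -0.051 dz -0.032
18.32: dy -0.076 dz -0.048
18.34: dy -0.102 dz -0.063
18.36: dy -0.129 dz -0.077
18.38: dy -0.155 dz -0.091
18.40: dy -0.182 dz -0.104
18.42: dy -0.209 dz -0.117
18.44: dy -0.237 dz -0.129
18.46: dy -0.264 dz -0.141
```

```bash
python3 -m pendant '[[0,-0.025,-0.015,0,0,0,-0.8],[0,-0.05,-0.03,0,0,0,-0.8],[0,-0.076,-0.045,0,0,0,-0.8],[0,-0.102,-0.055,0,0,0,-0.8],[0,-0.13,-0.07,0,0,0,-0.8],[0,-0.155,-0.08,0,0,0,-0.8],[0,-0.182,-0.09,0,0,0,-0.8],[0,-0.21,-0.10,0,0,0,-0.8],[0,-0.237,-0.115,0,0,0,-0.8],[0,-0.264,-0.125,0,0,0,-0.8]]'; python3 p.py; python3 wind.py 18.46 .02;python3 jaw.py
```

```text
clock: 28.05
position: [0.4514, 0.031, 0.1771]
ee_rot: [-0.013, 1.0, 0.001, 0.001]
ft_force: [6.8, 5.0, -5.4]
grip_width: 0.289
grasp_force: 42.3
theta 18.46 24.74 push 6.7
18.48: dy -0.028 dz -0.011
18.50: dy -0.056 dz -0.022
18.52: dy -0.084 dz -0.032
18.54: dy -0.113 dz -0.041
18.56: dy -0.141 dz -0.050
18.58: dy -0.170 dz -0.058
18.60: dy -0.199 dz -0.066
18.62: dy -0.228 dz -0.073
18.64: dy -0.258 dz -0.080
18.66: dy -0.287 dz -0.086
scene jaw max x [0.6661 0.6695] far min 0.7151 cast (array([ 0.684, -0.028,  0.195]), array([0.713, 0.038, 0.206]), np.float64(1.5))
top jaw max x [0.6652 0.6715] far min 0.7189 cast (array([ 0.682, -0.027,  0.196]), array([0.711, 0.036, 0.208]), np.float64(0.4))
pos [0.4514 0.0308 0.1772] theta mod 5.891 [np.float64(12.17), np.float64(18.46), np.float64(24.74)] r 0.0781 push 5.3 rad -2.8 [ 6.5  3.8 -4.6] 28.15
```

```bash
python3 -m pendant '[[0,-0.028,-0.01,0,0,0,-0.8],[0,-0.056,-0.02,0,0,0,-0.8],[0,-0.084,-0.025,0,0,0,-0.8],[0,-0.113,-0.035,0,0,0,-0.8],[0,-0.141,-0.04,0,0,0,-0.8],[0,-0.17,-0.045,0,0,0,-0.8],[0,-0.2,-0.055,0,0,0,-0.8],[0,-0.228,-0.06,0,0,0,-0.8],[0,-0.258,-0.065,0,0,0,-0.8],[0,-0.287,-0.07,0,0,0,-0.8]]'; python3 p.py; python3 wind.py 18.66 .02
```

```text
clock: 29.4
position: [0.4517, 0.0178, 0.1812]
ee_rot: [-0.013, 1.0, 0.001, 0.0]
ft_force: [3.6, 7.9, 4.0]
grip_width: 0.287
grasp_force: 43.1
theta 18.63 24.92 push 6.8
18.68: dy -0.030 dz -0.005
18.70: dy -0.059 dz -0.010
18.72: dy -0.089 dz -0.014
18.74: dy -0.119 dz -0.018
18.76: dy -0.148 dz -0.021
18.78: dy -0.178 dz -0.023
18.80: dy -0.208 dz -0.025
18.82: dy -0.238 dz -0.026
18.84: dy -0.268 dz -0.027
18.86: dy -0.298 dz -0.027
```

```bash
python3 -m pendant '[[0,-0.03,-0.005,0,0,0,-0.8],[0,-0.06,-0.01,0,0,0,-0.8],[0,-0.09,-0.02,0,0,0,-0.8],[0,-0.12,-0.025,0,0,0,-0.8],[0,-0.148,-0.03,0,0,0,-0.8],[0,-0.178,-0.035,0,0,0,-0.8],[0,-0.208,-0.04,0,0,0,-0.8],[0,-0.238,-0.04,0,0,0,-0.8],[0,-0.268,-0.045,0,0,0,-0.8],[0,-0.298,-0.045,0,0,0,-0.8]]'; python3 p.py; python3 wind.py 18.86 .015
```

```text
clock: 30.65
position: [0.452, 0.0032, 0.1832]
ee_rot: [-0.013, 1.0, 0.001, 0.0]
ft_force: [2.8, 9.9, -0.4]
grip_width: 0.289
grasp_force: 42.9
theta 18.82 25.11 push 9.9
18.88: dy -0.022 dz 0.000
18.89: dy -0.045 dz 0.001
18.91: dy -0.067 dz 0.002
18.92: dy -0.090 dz 0.004
18.93: dy -0.112 dz 0.005
18.95: dy -0.135 dz 0.007
18.96: dy -0.157 dz 0.010
18.98: dy -0.179 dz 0.013
19.00: dy -0.202 dz 0.016
19.01: dy -0.224 dz 0.019
```

```bash
python3 -m pendant '[[0,-0.015,0,0,0,0,-0.8],[0,-0.03,0,0,0,0,-0.8],[0,-0.045,0,0,0,0,-0.8],[0,-0.06,0,0,0,0,-0.8],[0,-0.075,0,0,0,0,-0.8],[0,-0.09,0,0,0,0,-0.8],[0,-0.105,0.005,0,0,0,-0.8],[0,-0.12,0.005,0,0,0,-0.8],[0,-0.135,0.005,0,0,0,-0.8],[0,-0.15,0.005,0,0,0,-0.8]]'; python3 p.py
```

```text
clock: 31.9
position: [0.4522, -0.0041, 0.183]
ee_rot: [-0.013, 1.0, 0.001, 0.0]
ft_force: [3.0, 9.8, 2.1]
grip_width: 0.287
grasp_force: 43.0
theta 12.63 18.91 push 9.9
```

```bash
python3 -m pendant '[[0,-0.015,0,0,0,0,-0.8],[0,-0.03,0,0,0,0,-0.8],[0,-0.045,0,0,0,0,-0.8],[0,-0.06,0.005,0,0,0,-0.8],[0,-0.075,0.005,0,0,0,-0.8],[0,-0.09,0.005,0,0,0,-0.8],[0,-0.105,0.01,0,0,0,-0.8],[0,-0.12,0.01,0,0,0,-0.8],[0,-0.12,0.01,0,0,0,-0.8],[0,-0.12,0.01,0,0,0,-0.8]]'; python3 p.py; python3 jaw.py
```

```text
clock: 33.15
position: [0.4523, -0.0099, 0.1824]
ee_rot: [-0.014, 1.0, 0.002, 0.0]
ft_force: [2.9, 10.4, 0.8]
grip_width: 0.292
grasp_force: 42.9
theta 12.71 18.99 push 10.4
scene jaw max x [0.667  0.6696] far min 0.715 cast (array([ 0.684, -0.027,  0.196]), array([0.713, 0.039, 0.206]), np.float64(1.1))
top jaw max x [0.6646 0.6714] far min 0.7193 cast (array([ 0.682, -0.027,  0.195]), array([0.711, 0.036, 0.207]), np.float64(0.8))
pos [ 0.4523 -0.0099  0.1824] theta mod 0.14 [np.float64(6.42), np.float64(12.71), np.float64(18.99)] r 0.0782 push 10.0 rad -0.0 [2.7 9.9 1.4] 33.25
```

Stiffened: the push went from 6 N to 10–11 N and the block has stopped moving. Letting go and rising clear.

```bash
python3 -m pendant '[[0,-0.12,0,0,0,0,0.3],[0,-0.0,0,0,0,0,1],[0,0,0,0,0,0,1],[0,0,0,0,0,0,1],[0,0,-0.1,0,0,0,1],[0,0,-0.6,0,0,0,1],[0,0,-1.2,0,0,0,1],[0,0,-1.8,0,0,0,1],[0,0,-2.2,0,0,0,1],[0,0,-2.2,0,0,0,1]]'; python3 jaw.py; python3 -c "
from h import *
im,d=manip.camera('scene'); cv2.imwrite('pics/z.png',cv2.resize(im[120:290,200:360,::-1],(640,600)))"
```

```text
clock: 34.5
position: [0.4527, -0.0129, 0.2945]
ee_rot: [-0.012, 1.0, -0.0, 0.001]
ft_force: [0.2, 0.6, -0.7]
grip_width: 1.001
grasp_force: 0.0
scene jaw max x [0.6671 0.6699] far min 0.7152 cast (array([ 0.684, -0.028,  0.196]), array([0.713, 0.039, 0.206]), np.float64(1.6))
top jaw max x [0.6673 0.6714] far min 0.7187 cast (array([ 0.682, -0.027,  0.196]), array([0.711, 0.036, 0.207]), np.float64(0.3))
pos [ 0.4519 -0.013   0.2927] theta mod 0.074 [np.float64(6.36), np.float64(12.64), np.float64(18.92)] r 0.1882 push -0.6 rad -0.1 [-0.2 -0.6 -0.2] 34.6
```

View pics/z.png

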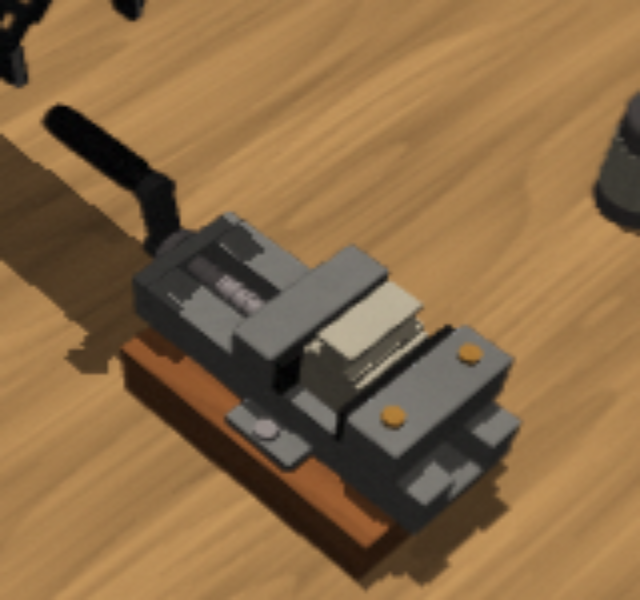

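The picture shows the block upright and square between both pads at (365,345). The crank is up and free at (100,150), and the gripper is clear of it.

```bash
python3 -c "
from workcell import manip
print(manip.hand_in())"
```

```text
the job is handed in; nothing more can be done
None
```

The casting stands upright and square on the vise bed, clamped by the padded jaws at about 10–11 N of push on the crank; the crank is let go and the job is handed in at about 35 s, with no verdict returned.

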